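# Soap the brush washer and hold its dial on the third click

### The arm

A 6-joint arm with a two-finger parallel gripper is mounted at the origin on the work surface. World frame = base frame: x ahead of the robot, y to its left, z up, the work surface at z = 0. Lengths are in m, angles in rad, forces in N, time in s.
With the tool pointing down it reaches from about 0.35 to 0.975 m from the base axis. Payload 4.9 kg.
Tool frame: the origin (TCP) lies midway between the tips of the shut fingers; the grasp point (between the pads) lies 19 mm behind it; z points along the fingers, y is the direction in which the jaws open and shut (so a half turn about z gives the same grasp; the last joint's range is limited). The gripper opens to 85 mm and grips with 20 to 120 N. Pads are 22 mm wide; open, the fingers measure 114 mm over their backs; the gripper's body (76 mm by 85 mm) begins 54 mm behind the grasp point. The pads swing forward as they close: fully open they stand 13 mm farther back than shut.
Start: joints at [1.11, 0.053, 1.613, -0, 1.476, -0.119], TCP at [0.209, 0.589, 0.206] pointing down, gripper open.
Joint ranges: [-3.01, 3.01], [-1.01, 2.22], [0.06, 2.58], [-1.02, 4.17], [0.09, 2.62], [-3.14, 3.14]. Speed limits (rad/s): [2.57, 2.57, 3.14, 3.14, 3.14, 3.14].

### API

Orientations are given as a unit quaternion [w, x, y, z].
In Python, from plant import manip, cams gives the robot as it stands.
- The arm moves only by the tool jog_arm, never from a script. Its argument "targets" is a list of rows, each a list of 4 numbers: the shift along the tool's x, y, z in m, then the turn about the tool's z in degrees. A call has 1 to 5 rows; each row is the pose to reach, as a shift and turn from the pose commanded when the call began, along the tool's axes at that moment; what a row does not reach only later rows make up. A row lasts 1/12 s, in which the tool goes at most 41.7 mm and 7.16 degrees, less where a joint would pass 70% of its speed; a pose out of reach is approached as far as the arm can. A call with a gripper value outside its range is refused whole. "fingers" is the opening, from 0 (shut) to 1 (fully open), set as the call begins (left out, the last holds). The fingers move at their own pace and stop on an object; the grip force is fixed at half the most. Time passes only in rows, so rows that repeat a pose let the fingers close. It gives the time, the measured TCP pose, the force and the opening at its end, in the units of the state.
- manip.state(): the state, without advancing time (a new reading comes with each control period).
- cams.grab_frame(name): name is "scene" or "top" or "wrist"; returns the picture (384x512x3 uint8, red, green, blue); there is no depth.
- cams.get_calibration(name): a dict with "camera_matrix" (3x3 intrinsics, pixels), "distortion" ([k1, k2, p1, p2, k3] as OpenCV has them; the pictures are not rectified), "cam_to_world" (4x4, takes a point from camera to world coordinates). Camera axes: x right, y up, looking along -z (the intrinsics and any distortion apply to the point x, -y, -z); pixel columns grow to the right and rows downward; lengths in m; the calibration is good to about 2 mm. A picture is of the moment at which its call begins: read the wrist's pose just before it. get_calibration takes no time and is no camera call; for the wrist camera it gives the pose at the moment of the call.
- manip.job_done(): hands the job in, once; it reports no verdict.
The state is a dict: "time": time; "joint_pos": joint angles; "joint_vel": joint speeds; "joint_efforts": joint torques, N m; "tool_pos": TCP position; "tool_rot": TCP orientation; "contact_force": force on the tool from outside, world axes, zero at the start; "ft_torque": the same for the moment, N m; "gripper_width": opening from 0.0 (shut) to 1.0 (fully open).
Only numpy, scipy, OpenCV 4.12 (cv2) and the standard library are available. Lean on these libraries where they do the work, as an engineer would, in place of code of your own. Each camera call takes 0.05 s, during which the arm holds its last target. There are 200 camera calls.

### The job

Start the brush washer: first push the green pump cap of the soap bottle fully down and let it come back up, leaving the orange-capped oil bottle unpumped; then press the orange thumb bar of the spring-return dial down past its first two clicks to the third (the red tick), without straining hard against its stop, and hold it there against the spring. Finish while still holding the dial at the third click, for it springs back if let go, and leave the other things on the bench where they are.

Things in the scene. Friction and masses are not known exactly. Their poses are not given: they have to be found in the camera images.
- soap_cap (a joint): stroke of the green pump cap on the green bottle, m: 0 = up, 0.012 = fully down. Sprung: about 2 N to start, 7 N fully down; returns by itself.
- soap_top (a point): centre of the flat top of the green pump cap (round, 38 mm across), on the green soap bottle (64 mm across), bolted to a base plate in front of the steel wash tub. About 192 mm above the table when up; moves straight down as pressed. Its spout points away from the robot over the tub (the tub's brushes stand 150 mm beyond, up to 215 mm high). The green and the amber bottle may stand either way round, 140 mm apart, and tub and dial stand may swap sides.
- oil_cap (a joint): stroke of the orange pump cap on the amber oil bottle, m: 0 = up. Same form as the soap's; must not be pressed.
- oil_top (a point): centre of the flat top of the orange pump cap, 192 mm above the table.
- dial (a joint): turn of the washer's sprung dial, rad: 0 = at rest (bar raised), grows as the bar is pressed down; detents (clicks) at about 0.26, 0.52 and 0.78, end stop at 0.80. The hump between the second and third click is at about 0.65. The spring always drives it back to 0 when let go; pressing on the bar takes about 3 N at the start and 8 N at the third click; each hump adds or takes up to 2 N. White, yellow and red ticks on the cheeks beside the hub mark the three clicks.
- dial_bar (a point): centre of the orange round thumb bar of the dial: 18 mm thick (its top is 9 mm above this point), 64 mm long, level, parallel to the dial's axle, 90 mm from the axle on its robot side. It moves on an arc about the axle: at joint value q it stands 90*sin(0.42 - q) mm above the axle and 90*cos(0.42 - q) mm before it, so it sinks from 162 to about 92 mm above the table at the third click.
- dial_axis (a point): centre of the dial's black hub, on its level axle, 125 mm above the table; fixed to the dial stand. Its x axis points from the thumb bar's side across the axle (away from the robot), y along the axle, z up. Grey round cheeks beside the hub reach 40 mm from the axle.
- round_block_mid (a point): loose dark round carved printing block, 64 mm across, 32 high; this point is at its middle height. Bystander.
- leaf_block_mid (a point): loose dark oblong carved printing block, 70 x 45 x 30 mm; this point is at its middle height. Bystander.
- eraser_mid (a point): loose white eraser in a blue sleeve, 22 x 40 x 13 mm, lying on the base plate between the two bottles; this point is at its middle height. Bystander.
- tape_mid (a point): loose yellow roll of tape, 68 mm across, 24 high, lying on the low grey box (100 mm high) behind the dial; this point is at its middle height. Bystander.
- knife_mid (a point): loose palette knife with a wooden handle, 210 mm long, 14 high, lying in front; this point is at its middle height. Bystander.
- pot_mid (a point): loose white pot, 76 mm across, 100 high, with brushes up to 195 mm high; this point is at its middle height. Bystander.

How it is judged:
By the outcome, as a careful person would: the job done as asked, in the order asked, and still so for the second after the job is handed in, while the arm keeps its last pose, push and grip.
It also fails if it takes over 43 s, if anything falls off the work surface, if the arm or the gripper's body presses on something with over 40 N, if the wrist force passes 120 N, or if a joint passes its speed limit or range.

## Working session

There is one attempt and no reset: what is moved stays moved. The work goes in short steps, Python scripts to look and compute and a tool call to move; the robot and the scene stay as the last step left them, time stands still between calls to the robot, and variables do not carry over. Pictures are saved under pics/ and viewed, about 8 in all and at most 12, crops included, and the job is handed in when it is done.

Besides the shell and the picture viewer there is one more tool, called after "Call:" in YAML: its name, and indented under it one key for each argument. jog_arm: Moves the arm, as the interface text tells. Its arguments: {"type":"object","properties":{"targets":{"type":"array"},"fingers":{"type":"number"}},"required":["targets"]}

```bash
mkdir -p pics; cat > h.py <<'E'
import numpy as np, cv2
from plant import manip, cams
def ray(n,u,v,c=None):
    c=c or cams.get_calibration(n); K=np.array(c["camera_matrix"],float);D=np.array(c["distortion"],float);T=np.array(c["cam_to_world"])
    p=cv2.undistortPoints(np.array([[[u,v]]],float),K,D)[0,0]
    return T[:3,3],T[:3,:3]@np.array([p[0],-p[1],-1.])
def atz(n,u,v,z,c=None):
    o,d=ray(n,u,v,c); return o+d*(z-o[2])/d[2]
def proj(n,P,c=None):
    c=c or cams.get_calibration(n); K=np.array(c["camera_matrix"],float);D=np.array(c["distortion"],float);T=np.array(c["cam_to_world"])
    q=(np.atleast_2d(P)-T[:3,3])@T[:3,:3]*[1,-1,-1]
    return cv2.projectPoints(q,np.zeros(3),np.zeros(3),K,D)[0][:,0]
def save(n,f):
    a=cams.grab_frame(n); cv2.imwrite(f,a[:,:,::-1]); return a
def blob(a,lo,hi):
    h=cv2.cvtColor(a,cv2.COLOR_RGB2HSV); m=cv2.inRange(h,np.array(lo),np.array(hi))
    n,l,s,c=cv2.connectedComponentsWithStats(m)
    return [(s[i].tolist(),c[i].round(1).tolist()) for i in range(1,n) if s[i][4]>25]
E
python3 - <<'E'
from h import *
a=save("scene","pics/s1.png");b=save("top","pics/t1.png")
for n in("scene","top"):print(n,np.round(cams.get_calibration(n)["cam_to_world"],3).tolist())
print(manip.state())
E
```

```text
scene [[0.488, -0.663, 0.567, 1.231], [0.873, 0.38, -0.307, -0.266], [-0.012, 0.645, 0.764, 1.0], [0.0, 0.0, 0.0, 1.0]]
top [[-0.024, 0.995, -0.097, 0.464], [-1.0, -0.023, 0.01, 0.092], [0.008, 0.098, 0.995, 1.302], [0.0, 0.0, 0.0, 1.0]]
{'time': 0.1, 'joint_pos': array([ 1.10999775e+00,  5.33276167e-02,  1.61416548e+00, -2.17973849e-05,
        1.47598461e+00, -1.19017052e-01]), 'joint_vel': array([ 0.00019378, -0.00150793, -0.00297081, -0.00093017,  0.00108384,
        0.00137449]), 'joint_efforts': array([ 3.49013690e-04, -3.94902742e+01, -3.71363211e+01, -6.86282442e-05,
        4.04597085e-03, -1.90250819e-05]), 'tool_pos': array([0.20922112, 0.5882926 , 0.20505794]), 'tool_rot': array([-2.59038161e-04,  1.70059101e-01,  9.85433414e-01, -9.06296097e-04]), 'contact_force': array([ 0.71205811,  0.55965454, -0.17768022]), 'ft_torque': array([ 0.03726779, -0.04781713, -0.00834785]), 'gripper_width': 0.9979256753218629}
```

View pics/t1.png

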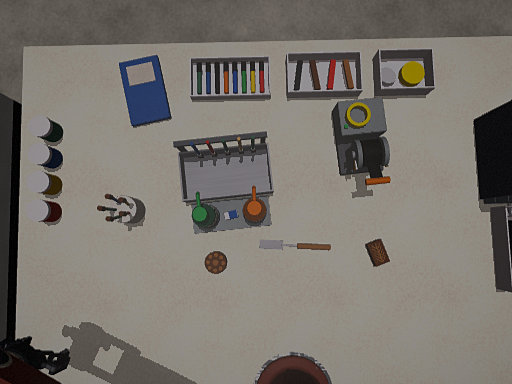

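View pics/s1.png

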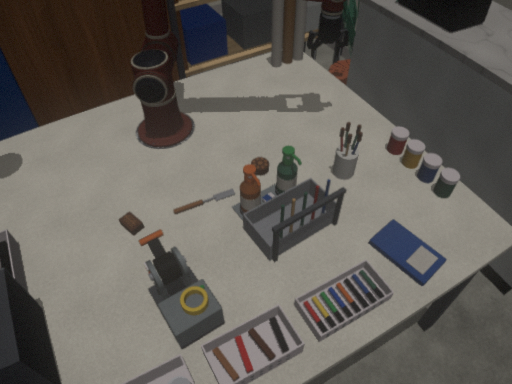

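The top view shows the green cap near (200,214), the orange oil cap near (254,208), the dial bar near (377,181) and the hub near (371,153). The knife lies at about (295,246) and the pot at (130,208). In the scene view the green cap is near (289,155) and the bar near (151,237).

```bash
python3 - <<'E'
from h import *
b=cv2.imread("pics/t1.png")[:,:,::-1].copy();s=cv2.imread("pics/s1.png")[:,:,::-1].copy()
print("T green",[x for x in blob(b,(50,110,40),(85,255,255))]);print("T or",blob(b,(5,170,110),(14,255,255)))
print("S green",blob(s,(50,110,40),(85,255,255)));print("S or",blob(s,(5,160,90),(14,255,255)))
im=np.hstack([cv2.resize(b[170:240,170:270],None,fx=4,fy=4,interpolation=cv2.INTER_CUBIC),cv2.resize(b[130:200,330:400],None,fx=4,fy=4,interpolation=cv2.INTER_CUBIC)])
im2=np.hstack([cv2.resize(s[135:205,230:330],None,fx=4,fy=4,interpolation=cv2.INTER_CUBIC),cv2.resize(s[225:295,135:205],None,fx=4,fy=4,interpolation=cv2.INTER_CUBIC)])
cv2.imwrite("pics/c1.png",np.vstack([im,im2])[:,:,::-1])
E
```

```text
T green [([242, 71, 4, 21, 84], [243.5, 81.0]), ([192, 192, 15, 29, 216], [198.8, 210.4])]
T or [([224, 72, 4, 20, 70], [225.7, 80.9]), ([366, 177, 24, 7, 117], [377.7, 179.9]), ([247, 188, 15, 27, 202], [253.8, 204.8])]
S green []
S or [([247, 166, 8, 7, 27], [250.8, 169.1])]
```

View pics/c1.png

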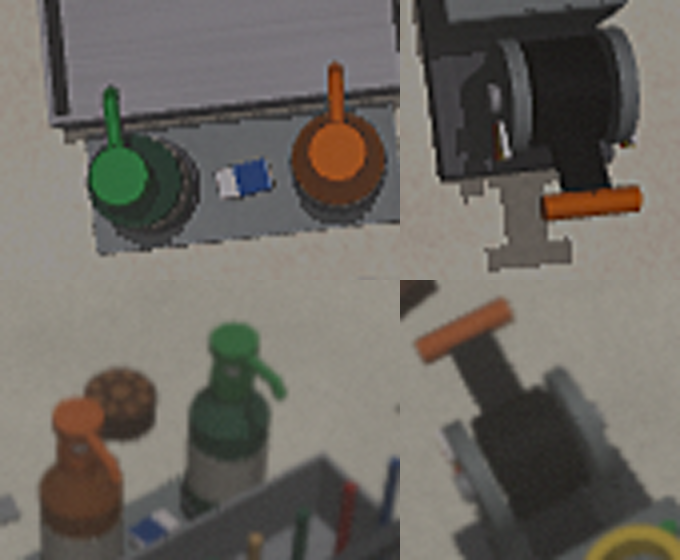

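The crops show the green cap top at top-view (199.4,213.6) and scene (288.4,149). The orange cap top is at (253.9,207.4), and the bar centre at (377.6,180.1) in the top view and (150.6,237.1) in the scene view.

```bash
python3 - <<'E'
from h import *
def tri(a,b):
    o1,d1=ray("top",*a);o2,d2=ray("scene",*b)
    A=np.c_[d1,-d2];t=np.linalg.lstsq(A,o2-o1,rcond=None)[0]
    p,q=o1+d1*t[0],o2+d2*t[1];return ((p+q)/2).round(4),np.linalg.norm(p-q).round(4)
print("soap",tri((199.4,213.6),(288.4,149)),atz("top",199.4,213.6,.192).round(4),atz("scene",288.4,149,.192).round(4))
print("oil",tri((253.9,207.4),(249.1,167.6)),atz("top",253.9,207.4,.192).round(4))
print("bar",tri((377.6,180.1),(150.6,237.1)),atz("top",377.6,180.1,.166).round(4),atz("scene",150.6,237.1,.164).round(4))
f=lambda u,v:(330+(u-400+.5)/4-.5,130+(v+.5)/4-.5)
L=atz("top",*f(543,207),.166);R=atz("top",*f(641,198),.166);print("ends",L.round(4),R.round(4),np.linalg.norm(L-R))
ax=(L-R);print("axle yaw deg",np.degrees(np.arctan2(ax[1],ax[0]))-90)
s=manip.state();print(s["tool_pos"])
from scipy.spatial.transform import Rotation as Ro
print(Ro.from_quat(s["tool_rot"],scalar_first=True).as_matrix().round(3))
for n,p,z in(("eras",(231,215),.03),("knifeL",(260,243),.01),("knifeR",(330,247),.01),("pot",(122,209),.1),("round",(216,262),.03),("leaf",(377,252),.03)):print(n,atz("top",*p,z).round(3))
E
```

```text
soap (array([0.513 , 0.2362, 0.1889]), np.float64(0.0019)) [0.5125 0.2349 0.192 ] [0.5161 0.2351 0.192 ]
oil (array([0.5252, 0.0964, 0.1914]), np.float64(0.0007)) [0.525  0.0961 0.192 ]
bar (array([ 0.5913, -0.2311,  0.1616]), np.float64(0.0012)) [ 0.5907 -0.2304  0.166 ] [ 0.5934 -0.2307  0.164 ]
ends [ 0.588  -0.1981  0.166 ] [ 0.5925 -0.2629  0.166 ] 0.06496265524073605
axle yaw deg 3.952784004105254
[0.20922112 0.5882926  0.20505794]
[[-0.942  0.335 -0.001]
 [ 0.335  0.942 -0.002]
 [ 0.    -0.002 -1.   ]]
eras [0.513 0.164 0.03 ]
knifeL [0.43  0.081 0.01 ]
knifeR [ 0.413 -0.124  0.01 ]
pot [0.534 0.459 0.1  ]
round [0.379 0.209 0.03 ]
leaf [ 0.396 -0.257  0.03 ]
```

Call:
jog_arm:
  targets:
    - [0, 0, -0.04, 0]
    - [-0.04, -0.02, -0.05, 0]
    - [-0.075, -0.04, -0.05, 0]
    - [-0.11, -0.06, -0.05, 0]
    - [-0.14, -0.08, -0.05, 0]
  fingers: 0

```text
time: 0.52
tool_pos: [0.3156, 0.465, 0.2561]
tool_rot: [0.0, 0.17, 0.985, -0.0]
contact_force: [0.1, 0.5, 0.9]
gripper_width: 0.3
```

Call:
jog_arm:
  targets:
    - [-0.035, -0.02, 0, 0]
    - [-0.07, -0.04, 0, 0]
    - [-0.105, -0.06, 0, 0]
    - [-0.14, -0.08, 0, 0]
    - [-0.17, -0.097, 0, 0]

```text
time: 0.93
tool_pos: [0.4432, 0.3159, 0.2558]
tool_rot: [-0.0, 0.17, 0.985, -0.0]
contact_force: [0.0, -0.2, 1.1]
gripper_width: 0.002
```

Call:
jog_arm:
  targets:
    - [-0.035, -0.02, 0, 0]
    - [-0.07, -0.04, 0, 0]
    - [-0.095, -0.053, 0, 0]
    - [-0.095, -0.053, 0, 0]
    - [-0.095, -0.053, 0, 0]

```text
time: 1.35
tool_pos: [0.5144, 0.2352, 0.2554]
tool_rot: [-0.001, 0.171, 0.985, -0.0]
contact_force: [-0.1, 0.9, -0.9]
gripper_width: 0.001
```

```bash
python3 - <<'E'
from h import *
w=save("wrist","pics/w1.png");print(proj("wrist",np.array([[.5135,.2353,.192],manip.state()["tool_pos"]])))
s=cams.grab_frame("scene")
cv2.imwrite("pics/c2.png",np.hstack([w[:,:,::-1][:,:],cv2.resize(s[100:228,240:336],(288,384))[:,:,::-1]]))
E
```

```text
[[254.78416181 195.08698885]
 [255.74234738 226.06218521]]
```

View pics/c2.png

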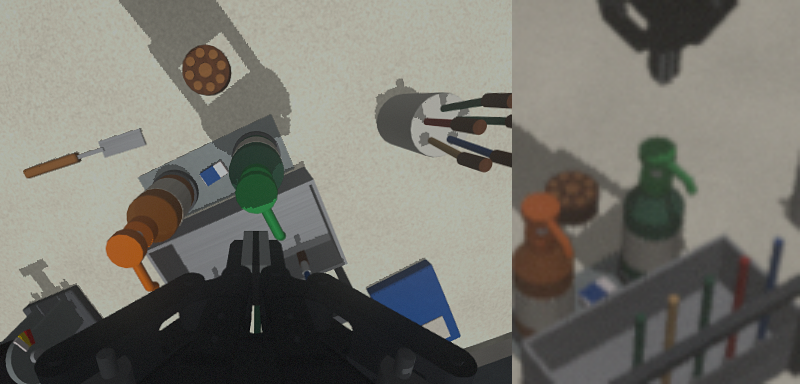

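The cap is at (257,192) in the wrist view against a predicted (255,195), so the TCP is over it within about 3 mm.

Call:
jog_arm:
  targets:
    - [0, 0, 0.02, 0]
    - [0, 0, 0.04, 0]
    - [0, 0, 0.055, 0]
    - [0, 0, 0.06, 0]
    - [0, 0, 0.06, 0]

```text
time: 1.87
tool_pos: [0.5121, 0.2371, 0.1942]
tool_rot: [-0.002, 0.169, 0.986, -0.001]
contact_force: [-0.7, 0.5, -0.7]
gripper_width: -0.003
```

Call:
jog_arm:
  targets:
    - [0, 0, 0.004, 0]
    - [0, 0, 0.008, 0]
    - [0, 0, 0.01, 0]
    - [0, 0, 0.012, 0]
    - [0, 0, 0.012, 0]

```text
time: 2.28
tool_pos: [0.514, 0.2364, 0.1842]
tool_rot: [0.0, 0.17, 0.985, 0.0]
contact_force: [-0.0, 0.2, 0.1]
gripper_width: 0.003
```

Call:
jog_arm:
  targets:
    - [0, 0, 0.001, 0]
    - [0, 0, 0.002, 0]
    - [0, 0, 0.002, 0]

```text
time: 2.53
tool_pos: [0.514, 0.2363, 0.1822]
tool_rot: [-0.0, 0.17, 0.985, -0.0]
contact_force: [0.2, -0.2, 0.2]
gripper_width: -0.002
```

```bash
python3 - <<'E'
from h import *
print(manip.state()["tool_pos"],manip.state()["contact_force"])
w=cams.grab_frame("wrist");s=cams.grab_frame("scene")
cv2.imwrite("pics/c3.png",np.hstack([cv2.resize(w[130:300,170:340],(400,400))[:,:,::-1],cv2.resize(s[120:200,240:320],(400,400))[:,:,::-1]]))
print(manip.state()["tool_pos"],manip.state()["contact_force"])
E
```

```text
[0.51398222 0.23632788 0.18216763] [ 0.17393603 -0.21022964  0.17339785]
[0.51401295 0.23635079 0.18227053] [ 1.16422457  0.31377908 -0.19644066]
```

View pics/c3.png

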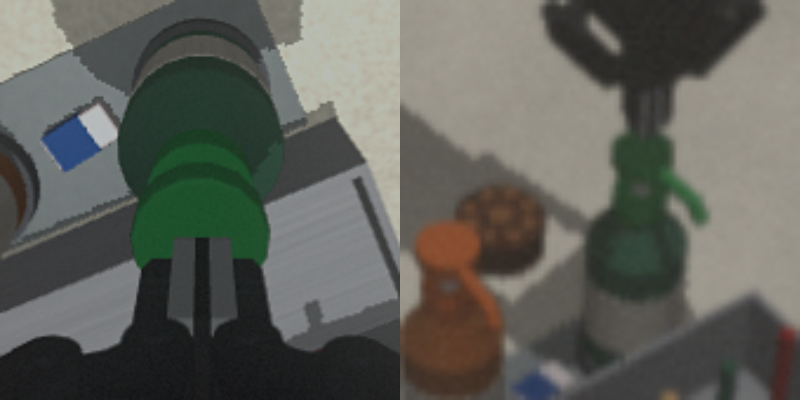

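The fingers are centred over the green cap and very near its top, with no force yet. I'll descend in small steps.

Call:
jog_arm:
  targets:
    - [0, 0, 0.001, 0]
    - [0, 0, 0.002, 0]
    - [0, 0, 0.003, 0]

```text
time: 2.88
tool_pos: [0.514, 0.2364, 0.1791]
tool_rot: [0.0, 0.17, 0.985, 0.0]
contact_force: [-0.2, -0.1, 0.4]
gripper_width: 0.004
```

Call:
jog_arm:
  targets:
    - [0, 0, 0.001, 0]
    - [0, 0, 0.002, 0]
    - [0, 0, 0.003, 0]

```text
time: 3.13
tool_pos: [0.5139, 0.2364, 0.176]
tool_rot: [-0.0, 0.17, 0.985, -0.0]
contact_force: [-0.5, -1.2, 0.5]
gripper_width: -0.001
```

```bash
python3 - <<'E'
from h import *
p=manip.state()["tool_pos"];print(p,manip.state()["contact_force"])
w=cams.grab_frame("wrist");cw=cams.get_calibration("wrist");s=cams.grab_frame("scene")
th=np.linspace(0,6.28,40)
w=w.copy();s=s.copy()
W=cv2.resize(w[130:300,170:340],(400,400),interpolation=cv2.INTER_CUBIC);S=cv2.resize(s[120:200,240:320],(400,400),interpolation=cv2.INTER_CUBIC)
for z,c in((.192,(255,255,0)),(.180,(255,0,255))):
    P=np.c_[.5135+.019*np.cos(th),.2353+.019*np.sin(th),th*0+z]
    for u in proj("wrist",P,cw):cv2.circle(W,tuple(int(k) for k in (u-[170,130])*400/170),1,c,-1)
    for u in proj("scene",P):cv2.circle(S,tuple(int(k) for k in (u-[240,120])*5),1,c,-1)
cv2.circle(S,tuple(int(k) for k in (proj("scene",p)[0]-[240,120])*5),3,(255,0,0),-1)
cv2.circle(W,tuple(int(k) for k in (proj("wrist",p,cw)[0]-[170,130])*400/170),3,(255,0,0),-1)
cv2.imwrite("pics/c4.png",np.hstack([W,S])[:,:,::-1])
E
```

```text
[0.51392602 0.2363778  0.17604684] [-0.50380288 -1.19113509  0.49463642]
```

View pics/c4.png

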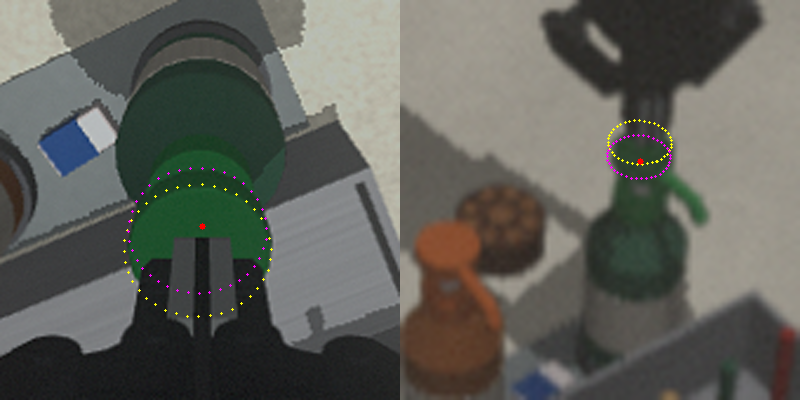

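The fingertips in both views appear above the projected TCP by roughly 10 mm, so the tips have just about reached the cap. I'll keep going down, watching the force.

Call:
jog_arm:
  targets:
    - [0, 0, 0.001, 0]
    - [0, 0, 0.002, 0]
    - [0, 0, 0.003, 0]
    - [0, 0, 0.003, 0]

```text
time: 3.57
tool_pos: [0.5138, 0.2363, 0.1729]
tool_rot: [-0.0, 0.17, 0.985, -0.0]
contact_force: [-0.3, 0.2, -0.6]
gripper_width: -0.002
```

Call:
jog_arm:
  targets:
    - [0, 0, 0.001, 0]
    - [0, 0, 0.002, 0]
    - [0, 0, 0.003, 0]
    - [0, 0, 0.003, 0]

```text
time: 3.9
tool_pos: [0.5138, 0.2363, 0.1699]
tool_rot: [-0.0, 0.17, 0.985, -0.0]
contact_force: [-0.8, -0.1, -0.3]
gripper_width: 0.002
```

```bash
cat > sp.py <<'E'
from h import *
def spout(ref=cv2.imread("pics/s1.png")):
    s=cams.grab_frame("scene")[:,:,::-1].copy()
    out=[]
    for (x0,y0,x1,y1) in ((291,150,304,168),(276,175,300,195)): # spout, bottle label
        R=cv2.resize(ref[y0-8:y1+8,x0-8:x1+8],None,fx=5,fy=5,interpolation=cv2.INTER_CUBIC)
        T=cv2.resize(s[y0:y1,x0:x1],None,fx=5,fy=5,interpolation=cv2.INTER_CUBIC)
        r=cv2.matchTemplate(R,T,cv2.TM_CCOEFF_NORMED);_,v,_,l=cv2.minMaxLoc(r);out.append((round(v,3),(40-l[0])/5,(40-l[1])/5))
    return out
if __name__=="__main__":
    st=manip.state();print(st["tool_pos"],st["contact_force"],st["joint_efforts"].round(3),st["joint_pos"].round(4));print(spout())
    print(proj("scene",np.array([[.5135,.2353,.192],[.5135,.2353,.180]])))
E
python3 sp.py
```

```text
[0.51380747 0.23631872 0.16988294] [-0.75097659 -0.12916368 -0.3449954 ] [-2.0000e-03 -3.3800e+01 -3.6615e+01  0.0000e+00 -2.0000e-02  0.0000e+00] [ 0.2995 -0.0631  1.7895 -0.      1.4157 -0.9295]
[(0.994, 0.0, 0.0), (0.937, 0.0, 0.0)]
[[287.97155395 148.46028413]
 [287.7761032  151.40049896]]
```

```bash
python3 - <<'E'
from h import *
p=manip.state()["tool_pos"]
for d in(0,.005,.01,.015,.02,.03):print(d,proj("wrist",p+[0,0,d])[0].round(1),proj("scene",p+[0,0,d])[0].round(1))
w=cams.grab_frame("wrist");s=cams.grab_frame("scene")
W=cv2.resize(w[150:270,195:315],(400,400),interpolation=cv2.INTER_CUBIC);S=cv2.resize(s[130:170,268:308],(400,400),interpolation=cv2.INTER_CUBIC)
f=lambda a:np.clip(a*1.8,0,255)
cv2.imwrite("pics/c5.png",f(np.hstack([W,S])[:,:,::-1]))
E
```

```text
0 [255.8 226.1] [288.  153.8]
0.005 [255.8 229.4] [288.1 152.6]
0.01 [255.8 232.9] [288.1 151.3]
0.015 [255.8 236.6] [288.2 150.1]
0.02 [255.8 240.5] [288.3 148.9]
0.03 [255.8 249. ] [288.5 146.4][ WARN:0@2.400] global loadsave.cpp:1063 imwrite_ Unsupported depth image for selected encoder is fallbacked to CV_8U.
```

View pics/c5.png

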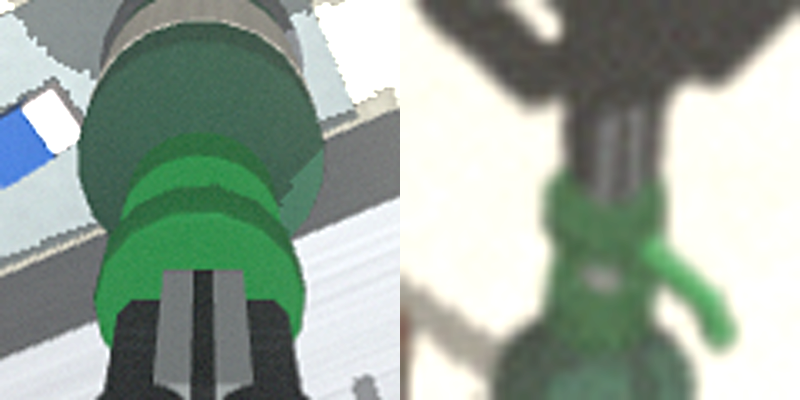

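```bash
python3 - <<'E'
from h import *
from scipy.spatial.transform import Rotation as Ro
st=manip.state();p=st["tool_pos"];R=Ro.from_quat(st["tool_rot"],scalar_first=True).as_matrix()
c=cams.get_calibration("wrist");T=np.array(c["cam_to_world"])
print("cam in tool",(R.T@(T[:3,3]-p)).round(4),"axes",(R.T@T[:3,:3]).round(3).tolist())
for d in(0,.01,.015,.02,.025):
  for e in(-.011,0,.011):print(d,e,proj("wrist",p+R@[e,0,-d])[0].round(1),proj("scene",p+R@[e,0,-d])[0].round(1))
# cap near-rim point in wrist vs z
for z in(.18,.192,.2):
  print(z,proj("wrist",[.5135,.2353,z]).round(1), [proj("wrist",np.array([.5135,.2353,z])+R@[e,0,0])[0].round(1).tolist() for e in(-.019,.019)])
E
```

```text
cam in tool [ 0.0793  0.     -0.1679] axes [[-0.001, 0.951, 0.309], [1.0, 0.001, 0.001], [0.001, 0.309, -0.951]]
0 -0.011 [255.8 240.9] [288.8 156.2]
0 0 [255.7 226.1] [288.  153.7]
0 0.011 [255.7 210.7] [287.2 151.3]
0.01 -0.011 [255.8 248.4] [289.  153.8]
0.01 0 [255.7 232.9] [288.2 151.3]
0.01 0.011 [255.7 216.8] [287.4 148.9]
0.015 -0.011 [255.8 252.4] [289.1 152.6]
0.015 0 [255.7 236.6] [288.2 150.1]
0.015 0.011 [255.7 220.1] [287.4 147.6]
0.02 -0.011 [255.8 256.7] [289.2 151.4]
0.02 0 [255.8 240.5] [288.3 148.9]
0.02 0.011 [255.7 223.6] [287.5 146.4]
0.025 -0.011 [255.8 261.2] [289.2 150.1]
0.025 0 [255.8 244.7] [288.4 147.6]
0.025 0.011 [255.7 227.4] [287.6 145.2]
0.18 [[253.9 232.7]] [[254.0, 258.9], [253.8, 204.4]]
0.192 [[253.8 241.9]] [[253.9, 269.5], [253.7, 212.0]]
0.2 [[253.7 248.7]] [[253.8, 277.3], [253.6, 217.6]]
```

The wrist view puts the cap rim at row 213, which means z≈0.193, so the cap is unpressed. The tip edge is at row 231, roughly 20–28 mm behind the reported TCP, so the tips have not touched yet. I'll continue down.

Call:
jog_arm:
  targets:
    - [0, 0, 0.001, 0]
    - [0, 0, 0.002, 0]
    - [0, 0, 0.003, 0]
    - [0, 0, 0.003, 0]

```text
time: 4.38
tool_pos: [0.514, 0.2364, 0.1671]
tool_rot: [-0.0, 0.17, 0.985, -0.0]
contact_force: [-1.0, -0.7, 0.3]
gripper_width: 0.0
```

Call:
jog_arm:
  targets:
    - [0, 0, 0.001, 0]
    - [0, 0, 0.002, 0]
    - [0, 0, 0.003, 0]
    - [0, 0, 0.003, 0]

```text
time: 4.72
tool_pos: [0.514, 0.2364, 0.1644]
tool_rot: [0.0, 0.17, 0.985, 0.0]
contact_force: [-0.5, -0.6, 3.8]
gripper_width: 0.001
```

Call:
jog_arm:
  targets:
    - [0, 0, 0.002, 0]
    - [0, 0, 0.004, 0]
    - [0, 0, 0.006, 0]
    - [0, 0, 0.006, 0]

```text
time: 5.05
tool_pos: [0.5141, 0.2365, 0.1583]
tool_rot: [0.0, 0.17, 0.985, 0.0]
contact_force: [-2.2, -0.4, 4.9]
gripper_width: 0.001
```

```bash
python3 sp.py
```

```text
[0.51411279 0.23645421 0.15825934] [-2.15672906 -0.42269703  4.91041032] [-1.0100e-01 -3.0859e+01 -3.3742e+01  1.0000e-03 -4.6000e-01 -2.0000e-03] [ 2.9950e-01 -5.3700e-02  1.8004e+00  1.0000e-04  1.3945e+00 -9.2950e-01]
[(0.943, 0.0, 2.0), (0.929, 0.0, 0.0)]
[[287.97155395 148.46028413]
 [287.7761032  151.40049896]]
```

The spout has moved 2 px of about 3 px for the full stroke. I'll go on to the bottom.

Call:
jog_arm:
  targets:
    - [0, 0, 0.001, 0]
    - [0, 0, 0.002, 0]
    - [0, 0, 0.003, 0]
    - [0, 0, 0.003, 0]

```text
time: 5.43
tool_pos: [0.5141, 0.2364, 0.1557]
tool_rot: [0.0, 0.17, 0.985, 0.0]
contact_force: [-1.8, -2.0, 6.5]
gripper_width: -0.002
```

Call:
jog_arm:
  targets:
    - [0, 0, 0.001, 0]
    - [0, 0, 0.002, 0]
    - [0, 0, 0.002, 0]

```text
time: 5.68
tool_pos: [0.5142, 0.2365, 0.1548]
tool_rot: [0.0, 0.17, 0.985, 0.0]
contact_force: [-4.1, -1.6, 9.9]
gripper_width: 0.001
```

Call:
jog_arm:
  targets:
    - [0, 0, 0.001, 0]
    - [0, 0, 0.002, 0]
    - [0, 0, 0.002, 0]

```text
time: 5.93
tool_pos: [0.5143, 0.2365, 0.1548]
tool_rot: [0.0, 0.17, 0.985, 0.0]
contact_force: [-8.6, -3.4, 18.3]
gripper_width: 0.001
```

```bash
python3 sp.py
```

```text
[0.51427983 0.23650281 0.15477937] [-8.62095741 -3.3525224  18.29804646] [-5.0700e-01 -2.4656e+01 -3.0307e+01  7.5000e-02 -2.4700e+00 -3.0000e-03] [ 2.9970e-01 -5.0600e-02  1.8033e+00 -2.0000e-04  1.3881e+00 -9.2940e-01]
[(0.902, 0.0, 3.0), (0.931, -0.2, 0.0)]
[[287.97155395 148.46028413]
 [287.7761032  151.40049896]]
```

The cap is fully down: the force rises to 18 N with no further travel, and the spout has moved 3.0 px. Now I'll release it.

Call:
jog_arm:
  targets:
    - [0, 0, -0.01, 0]
    - [0, 0, -0.025, 0]
    - [0, 0, -0.055, 0]
    - [0, 0, -0.09, 0]
    - [0, 0, -0.09, 0]

```text
time: 6.4
tool_pos: [0.5173, 0.2374, 0.2487]
tool_rot: [0.005, 0.17, 0.985, 0.003]
contact_force: [1.3, 0.7, 2.1]
gripper_width: 0.004
```

```bash
python3 sp.py; python3 - <<'E'
from h import *
from scipy.spatial.transform import Rotation as Ro
st=manip.state();p=st["tool_pos"];R=Ro.from_quat(st["tool_rot"],scalar_first=True).as_matrix()
print(R.T@(np.array([.587,-.231,.2])-p),p)
E
```

```text
[0.51727665 0.23742221 0.24872159] [1.25102248 0.70774984 2.07475768] [-4.000e-02 -2.717e+01 -3.132e+01 -8.000e-03  5.430e-01  0.000e+00] [ 0.2996 -0.1108  1.7026  0.      1.5377 -0.9294]
[(0.997, 0.0, 0.0), (0.949, -0.2, 0.0)]
[[287.97155395 148.46028413]
 [287.7761032  151.40049896]]
[-0.2231747  -0.41759486  0.04508695] [0.51633568 0.23712617 0.24571316]
```

The cap has come back up, as the spout has returned to 0. Next I'll travel over to the dial, turning 23.5°.

Call:
jog_arm:
  targets:
    - [-0.018, -0.034, 0, -5]
    - [-0.036, -0.068, 0, -10]
    - [-0.054, -0.102, 0, -15]
    - [-0.072, -0.136, 0, -20]
    - [-0.09, -0.17, 0, -23.5]

```text
time: 6.87
tool_pos: [0.5411, 0.0445, 0.2392]
tool_rot: [-0.001, -0.036, 0.999, 0.0]
contact_force: [0.8, 0.2, 0.5]
gripper_width: -0.002
```

```bash
cat > g.py <<'E'
from h import *
from scipy.spatial.transform import Rotation as Ro
st=manip.state();p=st["tool_pos"];R=Ro.from_quat(st["tool_rot"],scalar_first=True).as_matrix()
print((R.T@(np.array([.587,-.231,p[2]])-p)).round(4),p.round(4),R.round(3).tolist(),st["contact_force"].round(1))
E
python3 g.py
```

```text
[-2.570e-02 -2.781e-01 -1.000e-04] [0.5411 0.0445 0.2392] [[-0.997, -0.073, -0.002], [-0.073, 0.997, 0.0], [0.002, 0.0, -1.0]] [0.8 0.2 0.5]
```

Call:
jog_arm:
  targets:
    - [-0.003, -0.037, 0, 0]
    - [-0.007, -0.074, 0, 0]
    - [-0.01, -0.111, 0, 0]
    - [-0.014, -0.148, 0, 0]
    - [-0.017, -0.185, 0, 0]

```text
time: 7.28
tool_pos: [0.5708, -0.1391, 0.2391]
tool_rot: [-0.001, -0.034, 0.999, 0.0]
contact_force: [0.7, -0.2, -0.4]
gripper_width: -0.004
```

Call:
jog_arm:
  targets:
    - [-0.003, -0.037, 0, 0]
    - [-0.006, -0.07, 0, 0]
    - [-0.009, -0.093, 0, 0]
    - [-0.009, -0.093, 0, 0]
    - [-0.009, -0.093, 0, 0]

```text
time: 7.7
tool_pos: [0.586, -0.2303, 0.2388]
tool_rot: [-0.001, -0.033, 0.999, 0.001]
contact_force: [-0.1, 0.5, -0.8]
gripper_width: -0.002
```

```bash
python3 g.py; python3 - <<'E'
from h import *
w=cams.grab_frame("wrist");c=cams.get_calibration("wrist");s=cams.grab_frame("scene")
f=lambda a:np.clip(a*1.6,0,255).astype(np.uint8)
cv2.imwrite("pics/c6.png",f(np.hstack([w,cv2.resize(s[180:308,110:206],(288,384))])[:,:,::-1]))
a=np.array([-.07,.998,0])*.032
print(proj("wrist",np.array([[.592,-.2305,.171],[.592,-.2305,.162]+a,[.592,-.2305,.162]-a]),c))
E
```

```text
[-0.0009 -0.0008 -0.    ] [ 0.586  -0.2303  0.2388] [[-0.998, -0.066, -0.003], [-0.066, 0.998, 0.002], [0.002, 0.002, -1.0]] [-0.1  0.5 -0.8]
[[253.71922552 199.54387587]
 [288.08144706 196.15430709]
 [219.45131946 196.40052928]]
```

View pics/c6.png

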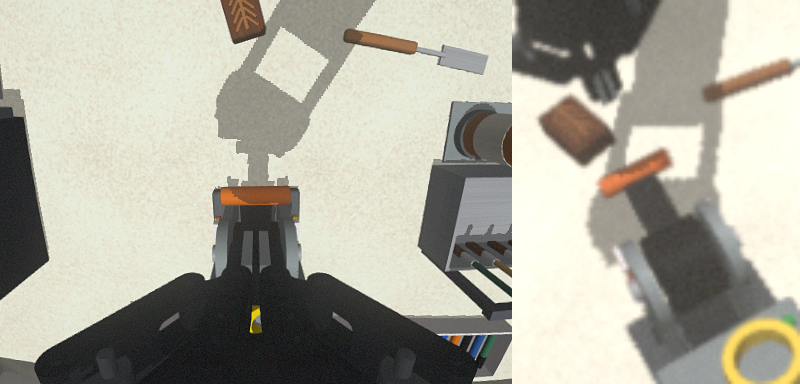

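The wrist view shows the bar centred at (256,196) with ends at columns 221 and 291, against a predicted 254. It is level and aligned within about 2 mm. Now I'll descend.

Call:
jog_arm:
  targets:
    - [0, 0, 0.025, 0]
    - [0, 0, 0.05, 0]
    - [0, 0, 0.07, 0]
    - [0, 0, 0.08, 0]
    - [0, 0, 0.08, 0]

```text
time: 8.22
tool_pos: [0.5849, -0.2273, 0.1575]
tool_rot: [-0.003, -0.035, 0.999, 0.002]
contact_force: [-0.3, 1.0, -0.6]
gripper_width: 0.001
```

Call:
jog_arm:
  targets:
    - [0, 0, 0.004, 0]
    - [0, 0, 0.008, 0]
    - [0, 0, 0.012, 0]
    - [0, 0, 0.016, 0]
    - [0, 0, 0.016, 0]

```text
time: 8.63
tool_pos: [0.5871, -0.2298, 0.1454]
tool_rot: [0.001, -0.034, 0.999, -0.0]
contact_force: [1.4, -0.8, 2.6]
gripper_width: 0.003
```

Call:
jog_arm:
  targets:
    - [0, 0, 0.006, 0]
    - [0, 0, 0.012, 0]
    - [0, 0, 0.018, 0]
    - [0, 0, 0.024, 0]
    - [0, 0, 0.024, 0]

```text
time: 9.05
tool_pos: [0.5863, -0.2303, 0.1211]
tool_rot: [-0.0, -0.034, 0.999, -0.001]
contact_force: [-3.6, -1.9, 7.3]
gripper_width: 0.001
```

Call:
jog_arm:
  targets:
    - [0, 0, 0.005, 0]
    - [0, 0, 0.01, 0]
    - [0, 0, 0.015, 0]
    - [0, 0, 0.02, 0]
    - [0, 0, 0.02, 0]

```text
time: 9.47
tool_pos: [0.5867, -0.2301, 0.1011]
tool_rot: [0.0, -0.034, 0.999, -0.001]
contact_force: [-3.4, -2.0, 4.3]
gripper_width: 0.001
```

```bash
python3 g.py
```

```text
[-0.0002 -0.0009  0.    ] [ 0.5867 -0.2301  0.1011] [[-0.998, -0.068, 0.0], [-0.068, 0.998, -0.001], [-0.0, -0.001, -1.0]] [-3.4 -2.   4.3]
```

Call:
jog_arm:
  targets:
    - [0, 0, 0.005, 0]
    - [0, 0, 0.01, 0]
    - [0, 0, 0.015, 0]
    - [0, 0, 0.019, 0]
    - [0, 0, 0.019, 0]

```text
time: 9.88
tool_pos: [0.5886, -0.23, 0.0834]
tool_rot: [0.002, -0.034, 0.999, -0.001]
contact_force: [-0.3, -0.9, 5.6]
gripper_width: -0.003
```

Call:
jog_arm:
  targets:
    - [0, 0, 0.001, 0]
    - [0, 0, 0.002, 0]
    - [0, 0, 0.003, 0]
    - [0, 0, 0.003, 0]

```text
time: 10.22
tool_pos: [0.589, -0.23, 0.0813]
tool_rot: [0.003, -0.034, 0.999, -0.001]
contact_force: [1.1, -1.6, 6.4]
gripper_width: -0.001
```

```bash
python3 g.py; python3 - <<'E'
from h import *
st=manip.state();print(st["joint_pos"].round(3),st["joint_efforts"].round(2),st["ft_torque"].round(2))
w=cams.grab_frame("wrist");s=cams.grab_frame("scene")
f=lambda a:np.clip(a*1.6,0,255).astype(np.uint8)
cv2.imwrite("pics/c7.png",f(np.hstack([cv2.resize(w[150:310,170:350],(432,384)),cv2.resize(s[200:300,110:206],(368,384))])[:,:,::-1]))
E
```

```text
[ 0.0021 -0.0008 -0.    ] [ 0.589  -0.23    0.0813] [[-0.998, -0.068, 0.006], [-0.068, 0.998, -0.001], [-0.005, -0.002, -1.0]] [ 1.1 -1.6  6.4]
[-4.910e-01  1.700e-01  1.702e+00  1.000e-03  1.264e+00 -2.130e+00] [ 1.200e-01 -3.761e+01 -3.014e+01  3.000e-02  2.900e-01 -0.000e+00] [-0.07 -0.2   0.01]
```

View pics/c7.png

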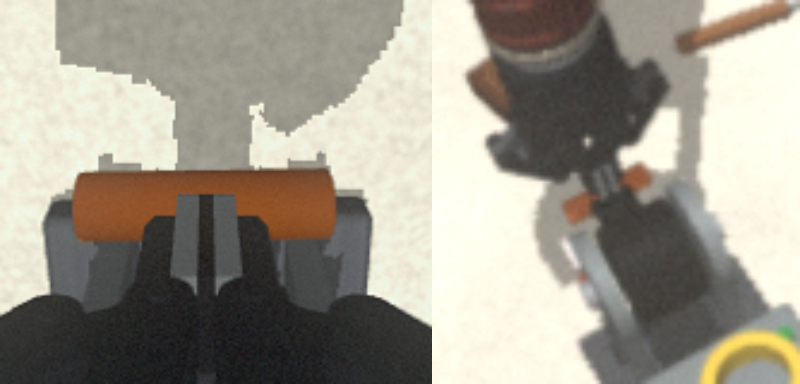

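The fingertips sit mid-bar, with the bar at crop rows 170–240 and the tip edge at row 195, and the body is clear of the cheeks. A little further down.

Call:
jog_arm:
  targets:
    - [0, 0, 0.001, 0]
    - [0, 0, 0.002, 0]
    - [0, 0, 0.002, 0]

```text
time: 10.57
tool_pos: [0.5894, -0.23, 0.0796]
tool_rot: [0.003, -0.034, 0.999, -0.001]
contact_force: [1.0, -0.5, 7.9]
gripper_width: 0.002
```

Call:
jog_arm:
  targets:
    - [0, 0, 0.001, 0]
    - [0, 0, 0.002, 0]
    - [0, 0, 0.002, 0]

```text
time: 10.82
tool_pos: [0.5898, -0.23, 0.0781]
tool_rot: [0.004, -0.034, 0.999, -0.001]
contact_force: [1.3, -1.1, 9.0]
gripper_width: -0.0
```

Call:
jog_arm:
  targets:
    - [0, 0, 0.0005, 0]
    - [0, 0, 0.001, 0]
    - [0, 0, 0.001, 0]
    - [0, 0, 0.001, 0]

```text
time: 11.15
tool_pos: [0.59, -0.23, 0.0775]
tool_rot: [0.004, -0.034, 0.999, -0.001]
contact_force: [2.3, -0.6, 8.7]
gripper_width: -0.0
```

Call:
jog_arm:
  targets:
    - [0, 0, 0.0005, 0]
    - [0, 0, 0.001, 0]
    - [0, 0, 0.001, 0]
    - [0, 0, 0.001, 0]

```text
time: 11.48
tool_pos: [0.5902, -0.23, 0.0767]
tool_rot: [0.004, -0.034, 0.999, -0.001]
contact_force: [1.3, 1.5, 9.7]
gripper_width: 0.005
```

Call:
jog_arm:
  targets:
    - [0, 0, 0.0005, 0]
    - [0, 0, 0.001, 0]
    - [0, 0, 0.001, 0]
    - [0, 0, 0.001, 0]

```text
time: 11.82
tool_pos: [0.5904, -0.23, 0.076]
tool_rot: [0.004, -0.034, 0.999, -0.001]
contact_force: [1.8, 0.5, 9.1]
gripper_width: -0.002
```

Call:
jog_arm:
  targets:
    - [0, 0, 0.0005, 0]
    - [0, 0, 0.001, 0]
    - [0, 0, 0.001, 0]
    - [0, 0, 0.001, 0]

```text
time: 12.15
tool_pos: [0.5906, -0.23, 0.0753]
tool_rot: [0.004, -0.034, 0.999, -0.001]
contact_force: [1.7, 1.1, 10.6]
gripper_width: 0.003
```

Call:
jog_arm:
  targets:
    - [0, 0, 0.0005, 0]
    - [0, 0, 0.001, 0]
    - [0, 0, 0.001, 0]
    - [0, 0, 0.001, 0]

```text
time: 12.48
tool_pos: [0.5906, -0.2301, 0.0752]
tool_rot: [0.004, -0.034, 0.999, -0.001]
contact_force: [-0.2, 2.2, 13.4]
gripper_width: -0.001
```

```bash
python3 g.py; python3 - <<'E'
from h import *
w=cams.grab_frame("wrist");s=cams.grab_frame("scene")
f=lambda a:np.clip(a*1.8,0,255).astype(np.uint8)
cv2.imwrite("pics/c8.png",f(np.hstack([cv2.resize(w[170:290,180:330],(480,384),interpolation=cv2.INTER_CUBIC),cv2.resize(s[235:285,135:175],(307,384),interpolation=cv2.INTER_CUBIC)])[:,:,::-1]))
c=cams.get_calibration("wrist")
h=cv2.cvtColor(w,cv2.COLOR_RGB2HSV);m=cv2.inRange(h,np.array((3,150,60)),np.array((16,255,255)))
m[:180]=0;m[290:]=0;ys,xs=np.nonzero(m);print(xs.min(),xs.max(),ys.min(),ys.max())
a=np.array([-.07,.998,0])*.032
for q in(.70,.75,.78,.8):
    b=np.array([.592,-.2305])+np.array([.998,.07])*.09*(np.cos(.42)-np.cos(.42-q)); B=np.array([*b,.125+.09*np.sin(.42-q)])
    n=np.array([np.cos(0),0,0])
    print(q,proj("wrist",np.array([B+a,B-a]),c).round(1).tolist(), proj("wrist",np.array([B+[-.009,0,0],B+[.006,0,.0066]]),c).round(1).tolist())
E
```

```text
[ 0.0037 -0.0007 -0.    ] [ 0.5906 -0.2301  0.0752] [[-0.998, -0.068, 0.009], [-0.068, 0.998, -0.002], [-0.009, -0.002, -1.0]] [-0.2  2.2 13.4]
201 309 222 251
0.7 [[310.3, 240.3], [199.1, 240.3]] [[255.7, 226.3], [253.9, 255.7]]
0.75 [[308.9, 238.8], [200.7, 238.9]] [[255.8, 225.1], [254.0, 253.7]]
0.78 [[308.0, 238.1], [201.6, 238.2]] [[255.8, 224.7], [254.0, 252.8]]
0.8 [[307.5, 237.7], [202.2, 237.8]] [[255.8, 224.5], [254.0, 252.2]]
```

View pics/c8.png

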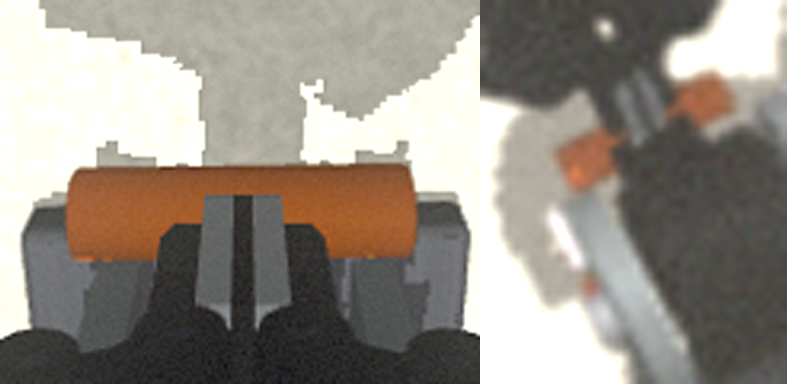

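The end stop is now felt: the force went from 10.6 to 13.4 N over only 0.1 mm. I'll ease back slightly to sit at the third click.

Call:
jog_arm:
  targets:
    - [0, 0, -0.0005, 0]
    - [0, 0, -0.001, 0]
    - [0, 0, -0.0014, 0]
    - [0, 0, -0.0014, 0]
    - [0, 0, -0.0014, 0]

```text
time: 13.0
tool_pos: [0.5905, -0.23, 0.0756]
tool_rot: [0.004, -0.034, 0.999, -0.001]
contact_force: [0.9, 1.4, 10.3]
gripper_width: -0.0
```

Call:
jog_arm:
  targets:
    - [0, 0, 0, 0]
    - [0, 0, 0, 0]
    - [0, 0, 0, 0]
    - [0, 0, 0, 0]
    - [0, 0, 0, 0]

```text
time: 13.42
tool_pos: [0.5905, -0.2301, 0.0756]
tool_rot: [0.004, -0.034, 0.999, -0.001]
contact_force: [1.7, 0.4, 9.4]
gripper_width: 0.002
```

```bash
python3 g.py; python3 - <<'E'
from h import *
t=save("top","pics/t2.png");a=cv2.imread("pics/t1.png")
d=cv2.absdiff(a,t[:,:,::-1].copy()).max(2)
for n,(x,y,r) in dict(soap=(198,208,14),oil=(254,205,14),eraser=(231,215,6),round=(216,262,11),leaf=(377,252,13),tape=(359,114,12),knife=(295,246,35),pot=(122,209,22)).items():print(n,d[max(0,y-min(r,14)):y+min(r,14),x-r:x+r].mean().round(1),end="; ")
cv2.imwrite("pics/c9.png",cv2.resize(t[90:280,90:410],(800,475))[:,:,::-1])
E
```

```text
[ 0.0036 -0.0007 -0.    ] [ 0.5905 -0.2301  0.0756] [[-0.998, -0.068, 0.009], [-0.068, 0.998, -0.002], [-0.009, -0.002, -1.0]] [1.7 0.4 9.4]
soap 16.7; oil 17.1; eraser 18.8; round 15.9; leaf 51.7; tape 18.3; knife 24.0; pot 17.9;
```

View pics/c9.png

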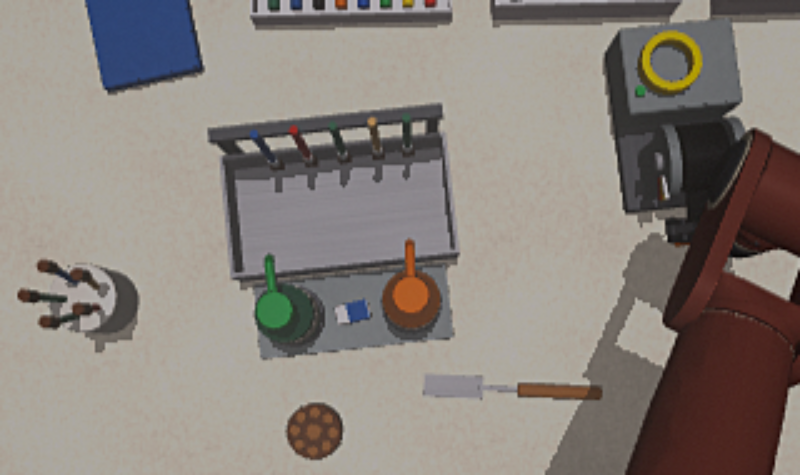

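Both bottles, the eraser, knife, tape, pot and round block are where they started; the uniform image difference is a lighting change. The leaf block is hidden by the arm but was seen in place earlier. The dial is held steady at about 9.4 N, 0.4 mm short of the stop.

```bash
python3 -c "
from plant import manip
print(manip.job_done())"
```

```text
the job is handed in; nothing more can be done
None
```

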